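# Serve a mini muffin with the tongs

## Robot

A 6-joint arm with a two-finger parallel gripper is mounted at the origin on the work surface. World frame = base frame: x ahead of the robot, y to its left, z up, the work surface at z = 0. Lengths are in m, angles in rad, forces in N, time in s.
With the tool pointing down it reaches from about 0.25 to 0.775 m from the base axis. Payload 4 kg.
Tool frame: the origin (TCP) lies midway between the tips of the shut fingers; the grasp point (between the pads) lies 19 mm behind it; z points along the fingers, y is the direction in which the jaws open and shut (so a half turn about z gives the same grasp; the last joint's range is limited). The gripper opens to 94 mm and grips with 3 to 60 N. Pads are 16 mm wide; open, the fingers measure 119 mm over their backs; the gripper's body (75 mm by 177 mm) begins 78 mm behind the grasp point.
Start: joints at [-1.349, 0.087, 1.371, -0, 1.684, -0.103], TCP at [0.176, -0.521, 0.206] pointing down, gripper open.
Joint ranges: [-3.1, 3.1], [-0.76, 2.03], [0.27, 2.55], [-1.08, 4.22], [0.17, 2.65], [-2.57, 2.57]. Speed limits (rad/s): [2.79, 2.79, 3.14, 3.14, 3.14, 3.14].

## Interface

Orientations are given as [roll, pitch, yaw] about the fixed x, y, z axes, in that order (R = Rz(yaw) Ry(pitch) Rx(roll)).
In Python, from bench import robot, cams gives the robot as it stands.
- The arm moves only by the tool step_arm, never from a script. Its argument "plan" is a list that holds one entry, the list of rows, each a list of 5 numbers: the shift along the world's x, y, z in mm, then the turn about the world's z in rad, then the opening in per cent of the stroke, from 0 (shut) to 100 (fully open). In form: [[[tx, ty, tz, turn, fingers], ...]]. A call has 1 to 8 rows; each row is the pose to reach, as a shift and turn from the pose commanded when the call began; what a row does not reach only later rows make up. A row lasts 1/12 s, in which the tool goes at most 41.7 mm and 7.16 degrees, less where a joint would pass 70% of its speed; a pose out of reach is approached as far as the arm can. A call with a gripper value outside its range is refused whole. The fingers move at their own pace and stop on an object; the grip force is fixed at half the most. Time passes only in rows, so rows that repeat a pose let the fingers close. It gives the time, the measured TCP pose, the force and the opening at its end, in the units of the state.
- robot.get_obs(): the state, without advancing time (a new reading comes with each control period).
- cams.snapshot(name): name is "scene" or "top" or "wrist"; returns a dict with "frame" (384x512x3 uint8, red, green, blue), "camera_matrix" (3x3 intrinsics, pixels), "origin" and "attitude" of the camera in the world; the wrist camera has in their place "T_tool_cam" (4x4, takes a point from camera to tool coordinates, whose origin is the TCP and whose axes are the flange's). Camera axes: x right, y down, z forward; pixel columns grow to the right and rows downward; lengths in m; the calibration is good to about 2 mm. A picture is of the moment at which its call begins: read the wrist's pose just before it. There is no depth.
- robot.close_job(): hands the job in, once; it reports no verdict.
The state is a dict: "time": time; "joint_positions": joint angles; "qvel": joint speeds; "joint_torque": joint torques, N m; "tool_pos": TCP position; "ee_rot": TCP orientation; "wrist_force": force on the tool from outside, world axes, zero at the start; "wrist_torque": the same for the moment, N m; "width": finger opening in m.
Only numpy, scipy, OpenCV 4.12 (cv2) and the standard library are available. Lean on these libraries where they do the work, as an engineer would, in place of code of your own. Each camera call takes 0.05 s, during which the arm holds its last target. There are 200 camera calls.

## Task

Serve the mini muffin: pick the tongs up off their rest, close them on the round muffin and, without the gripper itself ever touching the cake, carry it over to the empty white plate. Finish still gripping the tongs, holding the muffin upright and still in their jaws, over the middle of the plate and about 10 cm above it: do not put it down. Leave the square brownie, the mug and the milk jug where they stand.

Things in the scene. Friction and masses are not known exactly. Their poses are not given: they have to be found in the camera images.
- tongs: Steel spring tongs, 220 mm long, 22 mm high, 110 g, lying level on the rest, underside 25 mm above the counter, with free space below and beside the finger grips. Origin: on their centre line between the finger grips, on the underside; x along the tongs to the jaws, y to their left, z up. Pivot at x = -95 mm, jaw ends at x = +111 mm; mass centre near the origin
- tongs_grip (a point): Midway between the two black finger grips, 11 mm above the tongs' origin, same axes. Take both grips across y from above: each is 40 mm long in x and 22 mm high; 57 mm over the outsides when open, 48 mm (arms parallel) when the jaws hold the muffin
- tongs_jaws (a point): Midway between the two jaws, 92 mm in front of the tongs' origin and 11 mm above their underside, same axes. The jaws are plates of a shallow V, 36 mm long and 22 mm high; 62 mm apart when open, about 56 mm with the grips squeezed to 55 mm, 52 mm with 53 mm
- tongs_arm (a joint): How far each arm has turned inward (rad): 0 open, about 0.05 closed on the muffin, limit 0.14 (grips about 31 mm). Both arms turn equally. A spring opens them: about 8 N on each grip starts closing them, 11 N at 48 mm (the jaws get half of any force beyond that). So a gripper stopped at 53 to 55 mm carries them with the jaws still open; closing further shuts them
- rest: Fixed dark wooden tong rest, 150 x 90 mm base 6 mm thick, with two 10 mm wide cross bars 60 mm before and behind its centre, tops 25 mm above the counter; origin under its centre, x along the tongs
- muffin: Round mini muffin in a pleated brown case, 44 mm across with straight upright sides up to 32 mm, domed, 48 mm high in all, about 40 g, firm. Origin at the centre of its underside, z up. It stands on its stand
- muffin_stand: Fixed round light-wood stand under the muffin, 90 mm across, 20 mm high; origin under its centre
- plate: Fixed empty white round plate, 140 mm across, 14 mm high at the rim; origin at the centre of its underside
- brownie: Square dark brownie, 45 x 45 x 28 mm, on a second stand just like the muffin's (which of the two stands is left or right varies); origin under its centre. Not to be moved
- mug: Blue mug, 80 mm across, 85 mm high; origin under its centre. Not to be moved
- jug: Steel milk jug, 84 mm across, 100 mm high, handle on its y side; origin under its centre. Not to be moved
Not all that is in view belongs to the job. Several things have the shape of the tongs; the one meant has the colours described above. Several things have the shape of the muffin; the one meant has the colours described above.

How it is judged:
By the outcome, as a careful person would: the job done as asked, in the order asked, and still so for the second after the job is handed in, while the arm keeps its last pose, push and grip.
It also fails if it takes over 48 s, if anything falls off the work surface, if the arm or the gripper's body presses on something with over 40 N, if the wrist force passes 120 N, or if a joint passes its speed limit or range.

## Working session

There is one attempt and no reset: what is moved stays moved. The work goes in short steps, Python scripts to look and compute and a tool call to move; the robot and the scene stay as the last step left them, time stands still between calls to the robot, and variables do not carry over. Pictures are saved under pics/ and viewed, about 8 in all and at most 12, crops included, and the job is handed in when it is done.

Besides the shell and the picture viewer there is one more tool, called by a JSON object that holds its "method" and its "body", one argument or row to a line. step_arm: Moves the arm, as the interface text tells. Its arguments: {"type":"object","properties":{"plan":{"type":"array"}},"required":["plan"]}

```bash
ls; mkdir -p pics; cat > h.py <<'E'
import numpy as np, cv2
from bench import robot, cams
def snap(n, f=None):
    o=robot.get_obs(); s=cams.snapshot(n); s['obs']=o
    if f: cv2.imwrite('pics/'+f, s['frame'][:,:,::-1])
    return s
E
python3 - <<'E'
from h import *
a=snap('scene','s1.png'); b=snap('top','t1.png')
for s in (a,b): print(s['camera_matrix'],s['origin'],s['attitude'])
print(a['obs'])
cv2.imwrite('pics/both.png',np.vstack([a['frame'],b['frame']])[:,:,::-1])
cv2.imwrite('pics/top1.png',cv2.resize(b['frame'][:,:,::-1],(800,600)))
E
```

```text
pics
[[494.39409699   0.         253.37276602]
 [  0.         494.39409699 192.70720232]
 [  0.           0.           1.        ]] [ 1.23777568 -0.77783591  0.90123184] [-2.22159134 -0.01641042  0.7553708 ]
[[425.85557205   0.         264.83190469]
 [  0.         425.85557205 185.39663129]
 [  0.           0.           1.        ]] [0.33926743 0.0207251  1.35156497] [-2.99684369  0.0175496  -1.59095661]
{'time': 0.0, 'joint_positions': array([-1.34911586e+00,  8.79690525e-02,  1.37223595e+00,  2.43602213e-05,
        1.68363487e+00, -1.03072511e-01]), 'qvel': array([-3.34156998e-04, -1.11171172e-04, -3.36656689e-04, -1.13854724e-03,
       -3.23446798e-06,  3.39458650e-04]), 'joint_torque': array([ 4.67444006e-04, -3.40181065e+01, -3.02423894e+01,  7.16978568e-02,
        3.29866132e-02, -1.70162416e-04]), 'tool_pos': array([ 0.17538616, -0.52069965,  0.20430582]), 'ee_rot': array([-3.13935984e+00, -2.55300136e-04,  3.24755412e-01]), 'wrist_force': array([-0.01803138, -0.3110655 , -0.17743799]), 'wrist_torque': array([0.0514205 , 0.01033041, 0.0416423 ]), 'width': 0.09420915082044393}
```

View pics/top1.png

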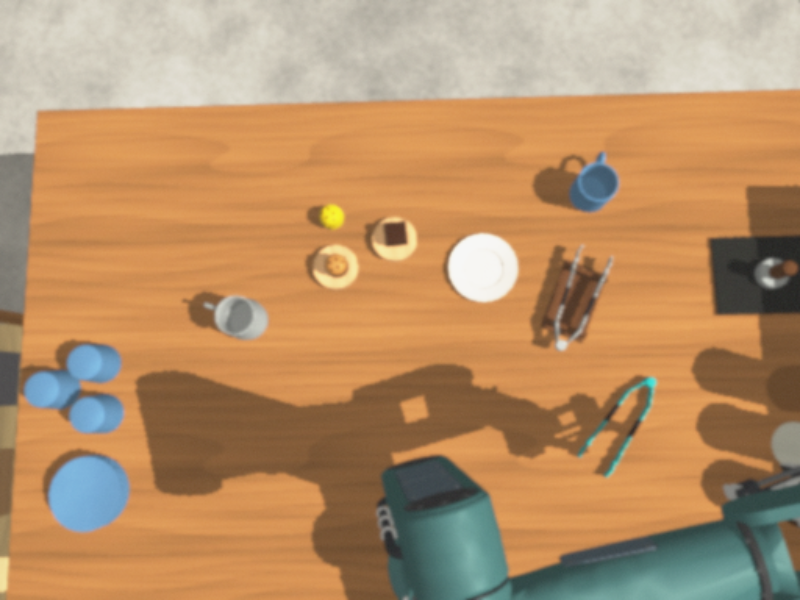

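View pics/s1.png

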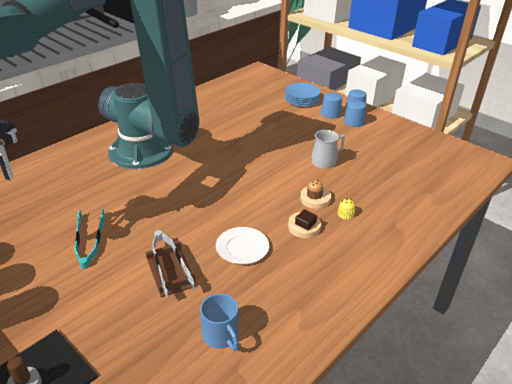

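Top view (800×600 scale): the tongs lie on the dark rest, with the pivot at about (562,345) and the jaws at about (597,252). The muffin is at (337,265), the brownie at (394,237), the plate at (483,267), the jug at (240,317) and the mug at (595,187). The decoys are the teal tongs and the yellow muffin.

```bash
cat >> h.py <<'E'
from scipy.spatial.transform import Rotation as Ro
def ray(s,uv,z):
    if 'T_tool_cam' in s:
        o=s['obs']; T=np.eye(4); T[:3,:3]=Ro.from_euler('xyz',o['ee_rot']).as_matrix(); T[:3,3]=o['tool_pos']
        T=T@s['T_tool_cam']; R,p=T[:3,:3],T[:3,3]
    else: R=Ro.from_euler('xyz',s['attitude']).as_matrix(); p=np.array(s['origin'])
    uv=np.atleast_2d(uv); d=np.c_[uv,np.ones(len(uv))]@np.linalg.inv(s['camera_matrix']).T@R.T
    return p+d*((z-p[2])/d[:,2])[:,None]
def blobs(m,amin=30):
    n,l,st,c=cv2.connectedComponentsWithStats(m.astype(np.uint8))
    return [(st[i],c[i],l==i) for i in range(1,n) if st[i][4]>=amin]
E
python3 - <<'E'
from h import *
s=snap('top'); f=s['frame']; hsv=cv2.cvtColor(f,cv2.COLOR_RGB2HSV)
H,S,V=[hsv[:,:,i].astype(int) for i in range(3)]
roi=np.zeros(H.shape,bool); roi[80:225,100:420]=1
def show(n,m,z,amin=15):
    for st,c,mm in blobs(m&roi,amin):
        cs=cv2.findContours(mm.astype(np.uint8),0,2)[0][0]
        (e,ax,an)=cv2.minAreaRect(cs)
        print(n,st,c.round(1),ray(s,c,z)[0].round(4),'rect',np.round(e,1),np.round(ax,1),ray(s,e,z)[0].round(4))
show('plate',(S<40)&(V>190),.012,200)
show('grey',(S<60)&(V>90),.047,10)
show('dark',(V<75),.047)
for n,uv in dict(wood=(330/800*512,285*.64),bwood=(378*.64,245*.64),table=(300*.64,180*.64),muf=(337*.64,265*.64)).items(): print(n,hsv[int(uv[1]) if n!='wood' else 182,int(uv[0])])
show('stand',(H>14)&(H<24)&(S<150)&(V>150),.02,60)
show('blue',(H>95)&(H<125)&(S>100),.05,60)
print('coarse tongs',ray(s,[[562*.64,345*.64],[597*.64,252*.64]],.047))
w=snap('wrist'); print(w['T_tool_cam'],w['camera_matrix'])
x,y=225,70
cv2.imwrite('pics/crop1.png',cv2.resize(f[130:235,190:410,::-1],None,fx=3.6,fy=3.6,interpolation=cv2.INTER_CUBIC))
E
```

```text
plate [ 287  150   44   43 1468] [308.6 170.8] [ 0.5788 -0.1002  0.012 ] rect [308.5 171. ] [42. 43.] [ 0.5782 -0.0999  0.012 ]
grey [364  97  32  39 137] [380.6 117.4] [ 0.7383 -0.3298  0.047 ] rect [380.5 118. ] [26.2 37.5] [ 0.7364 -0.3293  0.047 ]
grey [ 287  149   44   44 1526] [308.5 170.9] [ 0.5723 -0.0968  0.047 ] rect [308.5 170.5] [43. 43.] [ 0.5736 -0.0968  0.047 ]
grey [363 164   7  21  48] [366.  173.4] [ 0.5602 -0.2741  0.047 ] rect [365.5 173.9] [ 2.8 20.9] [ 0.5589 -0.2727  0.047 ]
grey [380 167  11  24  55] [384.4 179.7] [ 0.5392 -0.3296  0.047 ] rect [385.  178.5] [ 3.1 25. ] [ 0.543  -0.3317  0.047 ]
grey [131 190  40  27 746] [153.  202.6] [0.4838 0.3868 0.047 ] rect [150.5 203. ] [26. 39.] [0.4829 0.3944 0.047 ]
grey [354 194   7  22  64] [357.  204.6] [ 0.4641 -0.2415  0.047 ] rect [356.7 204.3] [ 4.8 21.4] [ 0.4649 -0.2405  0.047 ]
grey [365 201  11  17  54] [370.6 209.6] [ 0.4479 -0.2819  0.047 ] rect [370.8 209.5] [ 3.7 18.9] [ 0.4481 -0.2826  0.047 ]
grey [356 217   7   7  39] [358.7 220.2] [ 0.4163 -0.244   0.047 ] rect [359. 220.] [6. 6.] [ 0.4168 -0.2451 
[... 365 characters left out ...]
14.6 170.2] [0.5865 0.1991 0.02  ] rect [215.  170.5] [29.8 30.1] [0.5853 0.1978 0.02  ]
blue [367 102  26  32 461] [379.3 119.4] [ 0.731  -0.3244  0.05  ] rect [379.5 119. ] [21.9 30.4] [ 0.7323 -0.3252  0.05  ]
coarse tongs [[ 0.41431524 -0.24701878  0.047     ]
 [ 0.59730831 -0.32596384  0.047     ]]
[[-6.67488387e-04 -9.70956619e-01 -2.39254672e-01  7.02933596e-02]
 [ 9.99999639e-01 -5.22117896e-04 -6.70976736e-04 -6.44017993e-04]
 [ 5.26570157e-04 -2.39255034e-01  9.70956617e-01 -1.79831789e-01]
 [ 0.00000000e+00  0.00000000e+00  0.00000000e+00  1.00000000e+00]] [[318.48833096   0.         252.43876718]
 [  0.         318.48833096 193.49890986]
 [  0.           0.           1.        ]]
```

View pics/crop1.png

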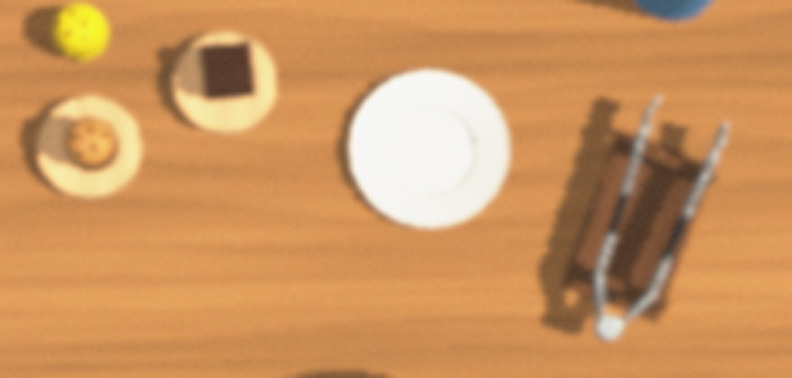

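The crop shows the muffin near (93,142) on its own stand. The tongs have their pivot at (610,328), black grips at (621,212) and (678,235), and jaw tips at (657,97) and (725,123). Next I'll move the wrist camera over the tongs.

{"method": "step_arm", "body": {
  "plan": [
    [[40, 30, 0, -0.09, 100], [80, 60, 0, -0.18, 100], [120, 90, 0, -0.27, 100], [160, 120, 0, -0.36, 100], [200, 150, 0, -0.45, 100], [240, 180, 0, -0.54, 100], [280, 210, 0, -0.63, 100], [320, 240, 0, -0.73, 100]]
  ]
}}

```text
time: 0.87
tool_pos: [0.4435, -0.3196, 0.2054]
ee_rot: [3.141, -0.0, -0.41]
wrist_force: [1.0, -0.0, -0.2]
width: 0.0942
```

{"method": "step_arm", "body": {
  "plan": [
    [[0, 0, 0, 0, 100], [0, 0, 0, 0, 100]]
  ]
}}

```text
time: 1.03
tool_pos: [0.4435, -0.3196, 0.205]
ee_rot: [3.142, 0.001, -0.4]
wrist_force: [-0.4, -0.3, 0.2]
width: 0.0939
```

```bash
python3 - <<'E'
from h import *
s=snap('wrist','w1.png'); print(s['obs']['tool_pos'],s['obs']['ee_rot'],s['obs']['joint_positions'])
cv2.imwrite('pics/w1b.png',cv2.resize(s['frame'][:,:,::-1],(800,600)))
E
```

```text
[ 0.44347243 -0.31956873  0.20502563] [ 3.14154114e+00  9.61071277e-04 -3.99900151e-01] [-7.27922265e-01  8.05045352e-02  1.37883699e+00 -3.60671686e-04
  1.68314435e+00  1.24273391e+00]
```

View pics/w1b.png

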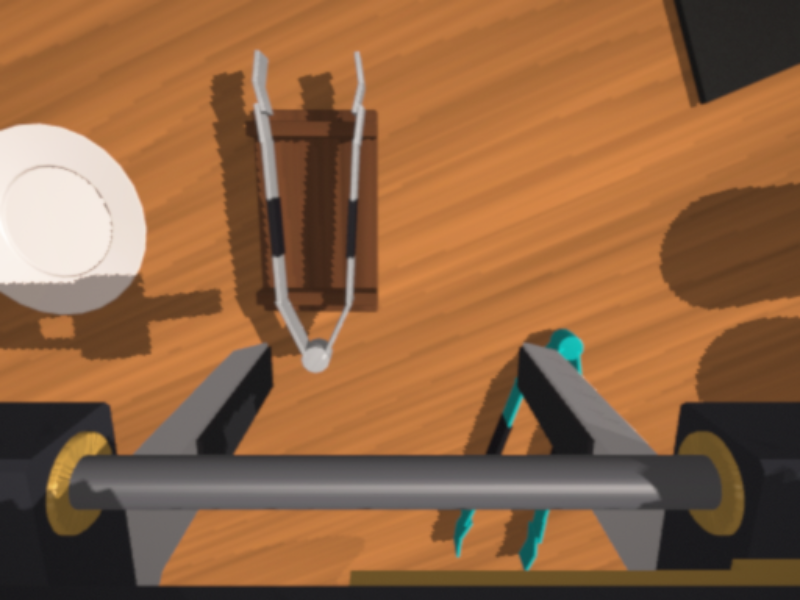

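The wrist view shows the steel tongs cleanly: black grips at about (276,227) and (352,228), pivot at (316,358), jaw tips at (261,52) and (358,54).

```bash
cat > grips.py <<'E'
from h import *
s=snap('wrist'); hsv=cv2.cvtColor(s['frame'],cv2.COLOR_RGB2HSV); V=hsv[:,:,2]; S=hsv[:,:,1]
V=V.astype(int); m=(V<50); m[:int(75*.64)]=0; m[230:]=0;m[:,300:]=0
P=[]
for st,c,mm in blobs(m,25):
    print(st,c.round(1),ray(s,c,.04)[0].round(4),ray(s,c,.047)[0].round(4))
g=(S<50)&(V>110)&(V<235); g[:,:140]=0; g[236:]=0; g[:,260:]=0
for st,c,mm in blobs(g,20): print('steel',st,c.round(1),ray(s,c,.047)[0].round(4))
u=np.array([[276,227],[352,228],[316,356],[261,52],[358,54]])*.64
print(ray(s,u,.047).round(4))
E
python3 grips.py
```

```text
[170 127  10  36 253] [174.5 144.5] [ 0.5112 -0.2575  0.04  ] [ 0.5111 -0.2593  0.047 ]
[221 129   5  34 149] [223.  145.7] [ 0.4896 -0.3049  0.04  ] [ 0.4899 -0.3057  0.047 ]
[166 223   7   7  31] [170.  226.7] [ 0.4294 -0.211   0.04  ] [ 0.431  -0.2137  0.047 ]
steel [160  32  16  96 741] [167.   79.3] [ 0.5723 -0.2814  0.047 ]
steel [222  33   9  95 436] [226.3  82.9] [ 0.5458 -0.3347  0.047 ]
steel [173 163  52  73 942] [195.5 201.7] [ 0.446  -0.2526  0.047 ]
steel [140 220  31  16 250] [155.1 228.7] [ 0.4354 -0.1972  0.047 ]
[[ 0.5095 -0.261   0.047 ]
 [ 0.4888 -0.3078  0.047 ]
 [ 0.4156 -0.2465  0.047 ]
 [ 0.6101 -0.3005  0.047 ]
 [ 0.5854 -0.3555  0.047 ]]
```

{"method": "step_arm", "body": {
  "plan": [
    [[29, 18, 0, -0.015, 100], [57, 36, 0, -0.015, 100], [57, 36, -30, -0.015, 100], [57, 36, -60, -0.015, 100], [57, 36, -90, -0.015, 100], [57, 36, -90, -0.015, 100]]
  ]
}}

```text
time: 1.63
tool_pos: [0.4942, -0.2841, 0.108]
ee_rot: [-3.139, 0.014, -0.422]
wrist_force: [-0.4, 0.5, -0.8]
width: 0.0942
```

```bash
python3 - <<'E'
from h import *
s=snap('wrist','w2.png'); print(s['obs']['tool_pos'],s['obs']['ee_rot'])
cv2.imwrite('pics/w2b.png',cv2.resize(s['frame'][:,:,::-1],(800,600)))
E
```

```text
[ 0.49419297 -0.28411159  0.10802195] [-3.13943656  0.01377266 -0.42238146]
```

View pics/w2b.png

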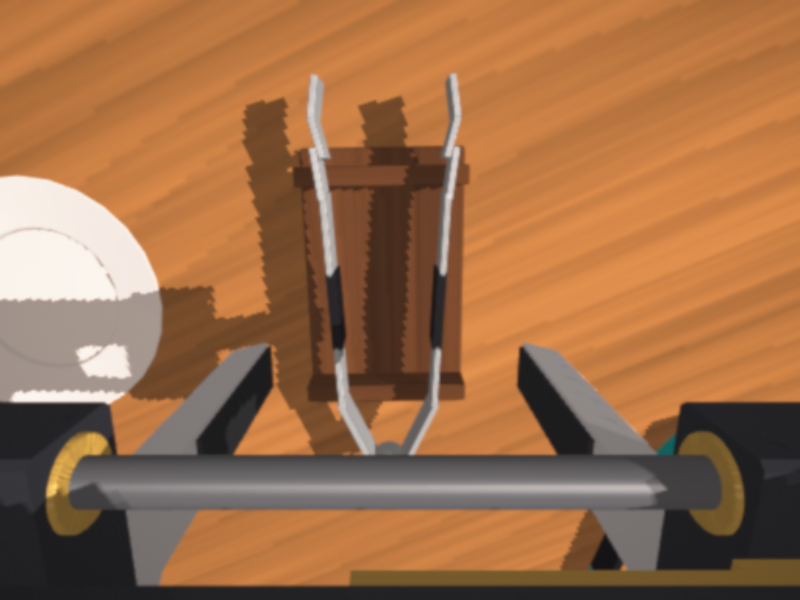

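The tongs are now aligned with the fingers: grips at (335,308) and (438,307), with the finger centre line at about column 395. I'll let the arm settle and measure again.

{"method": "step_arm", "body": {
  "plan": [
    [[0, 0, 0, 0, 100], [0, 0, 0, 0, 100], [0, 0, 0, 0, 100]]
  ]
}}

```text
time: 1.93
tool_pos: [0.5002, -0.2868, 0.1186]
ee_rot: [3.14, -0.005, -0.421]
wrist_force: [0.9, 0.4, 0.3]
width: 0.0937
```

```bash
python3 - <<'E'
from h import *
s=snap('wrist'); print(s['obs']['tool_pos'],s['obs']['ee_rot'])
V=s['frame'].max(2).astype(int); m=V<50; m[:160]=0; m[225:]=0; m[:,:200]=0; m[:,300:]=0
c=[]
for st,ce,mm in blobs(m,60):
    r=ray(s,ce,.044)[0]; print(st,r); c.append(r)
print(np.mean(c[:2],0), s['obs']['tool_pos'])
u=np.array([[315,76],[453,76]])*.64; t=ray(s,u,.047); print(t, 'to tips', np.arctan2(*(t.mean(0)-np.mean(c[:2],0))[[1,0]]),np.linalg.norm((t.mean(0)-np.mean(c[:2],0))[:2]))
E
```

```text
[ 0.50022289 -0.28681119  0.11860543] [ 3.14044972 -0.00520589 -0.42115221]
[212 179  10  46 295] [ 0.51180456 -0.25767791  0.044     ]
[274 178   9  47 265] [ 0.49143157 -0.30441695  0.044     ]
[ 0.50161806 -0.28104743  0.044     ] [ 0.50022289 -0.28681119  0.11860543]
[[ 0.62282192 -0.2995754   0.047     ]
 [ 0.59631951 -0.35862286  0.047     ]] to tips -0.4187868606328269 0.11816404018324349
```

{"method": "step_arm", "body": {
  "plan": [
    [[2, 3, -10, 0, 100], [2, 3, -30, 0, 100], [2, 3, -50, 0, 100], [2, 3, -70, 0, 100], [2, 3, -85, 0, 100], [2, 3, -95, 0, 100], [2, 3, -101, 0, 100], [2, 3, -101, 0, 100]]
  ]
}}

```text
time: 2.65
tool_pos: [0.5006, -0.2816, 0.0131]
ee_rot: [-3.141, 0.002, -0.42]
wrist_force: [-0.5, 1.0, 0.0]
width: 0.0941
```

{"method": "step_arm", "body": {
  "plan": [
    [[0, 0, 0, 0, 100], [0, 0, 0, 0, 80], [0, 0, 0, 0, 66], [0, 0, 0, 0, 57], [0, 0, 0, 0, 57], [0, 0, 0, 0, 57], [0, 0, 0, 0, 57]]
  ]
}}

```text
time: 3.23
tool_pos: [0.5013, -0.2823, 0.0147]
ee_rot: [3.141, -0.0, -0.42]
wrist_force: [0.2, -0.4, 1.9]
width: 0.0574
```

{"method": "step_arm", "body": {
  "plan": [
    [[0, 0, 0, 0, 57], [0, 0, 0, 0, 57], [0, 0, 0, 0, 57], [0, 0, 0, 0, 57]]
  ]
}}

```text
time: 3.57
tool_pos: [0.5013, -0.2824, 0.0147]
ee_rot: [3.141, -0.0, -0.42]
wrist_force: [-1.0, -0.5, 1.9]
width: 0.054
```

{"method": "step_arm", "body": {
  "plan": [
    [[0, 0, 5, 0, 57], [0, 0, 15, 0, 57], [0, 0, 30, 0, 57], [0, 0, 50, 0, 57], [0, 0, 75, 0, 57], [0, 0, 95, 0, 57], [0, 0, 110, 0, 57], [0, 0, 110, 0, 57]]
  ]
}}

```text
time: 4.23
tool_pos: [0.5033, -0.2837, 0.1297]
ee_rot: [3.14, -0.009, -0.42]
wrist_force: [0.5, 0.3, -0.1]
width: 0.054
```

{"method": "step_arm", "body": {
  "plan": [
    [[0, 15, 0, 0.05, 57], [0, 40, 0, 0.1, 57], [0, 70, 0, 0.15, 57], [0, 100, 0, 0.2, 57], [0, 130, 0, 0.26, 57], [0, 160, 0, 0.32, 57], [0, 190, 0, 0.37, 57], [0, 220, 0, 0.42, 57]]
  ]
}}

```text
time: 4.9
tool_pos: [0.5003, -0.0607, 0.1235]
ee_rot: [-3.141, 0.002, 0.002]
wrist_force: [0.1, -0.3, -1.8]
width: 0.0539
```

{"method": "step_arm", "body": {
  "plan": [
    [[-3, 30, 0, 0, 57], [-6, 60, 0, 0, 57], [-10, 90, 0, 0, 57], [-10, 120, 0, 0, 57], [-10, 150, 0, 0, 57], [-10, 180, 0, 0, 57], [-10, 210, 0, 0, 57], [-10, 225, 0, 0, 57]]
  ]
}}

```text
time: 5.57
tool_pos: [0.49, 0.1657, 0.1235]
ee_rot: [-3.14, 0.002, 0.002]
wrist_force: [0.2, -0.9, -0.4]
width: 0.0536
```

{"method": "step_arm", "body": {
  "plan": [
    [[0, 0, 0, 0, 57], [0, 0, 0, 0, 57], [0, 0, 0, 0, 57], [0, 0, 0, 0, 57]]
  ]
}}

```text
time: 5.9
tool_pos: [0.4911, 0.1616, 0.1241]
ee_rot: [3.141, 0.001, -0.002]
wrist_force: [0.6, 0.0, -0.6]
width: 0.0536
```

```bash
python3 - <<'E'
from h import *
s=snap('wrist','w3.png'); print(s['obs']['tool_pos'],s['obs']['ee_rot'],s['obs']['width'],s['obs']['joint_positions'])
cv2.imwrite('pics/w3b.png',cv2.resize(s['frame'][:,:,::-1],(800,600)))
E
```

```text
[0.49106561 0.16161326 0.1241365 ] [ 3.14086256e+00  6.43312943e-04 -1.61413074e-03] 0.0535674609157518 [ 2.08635138e-01  4.50733367e-02  1.57738056e+00 -5.80505954e-04
  1.51992028e+00  1.78107511e+00]
```

View pics/w3b.png

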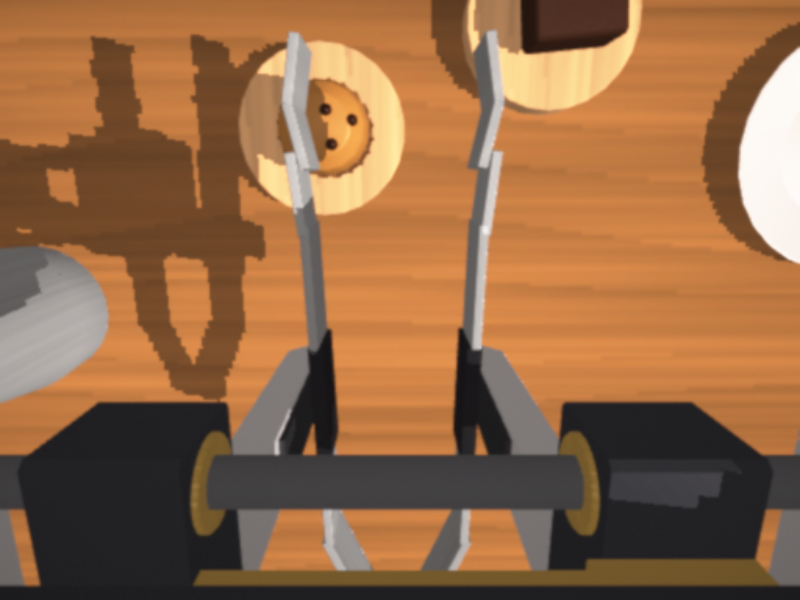

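The tongs are held straight, with jaw tips at (293,35) and (490,35), symmetric about column 393. The muffin stand spans columns 239–406 and rows 41–215. The muffin is at about (330,128), partly behind the left jaw.

```bash
python3 - <<'E'
from h import *
s=snap('wrist'); p=s['obs']['tool_pos']; print(p)
k=.64
print('stand',ray(s,np.array([322.5,128])*k,.02), 'x edges',ray(s,np.array([[239,128],[406,128],[322,41],[322,215]])*k,.02).round(4))
print('muffin right edge, bottom edge',ray(s,np.array([[373,128],[328,178],[326,79]])*k,.045).round(4))
zt=p[2]+.0323
print('jaws tips/base',(ray(s,np.array([[293,33],[491,32],[303,165],[485,165]])*k,zt)-p).round(4))
E
```

```text
[0.49117137 0.16158787 0.12426578]
stand [[0.58838561 0.20138853 0.02      ]] x edges [[0.5885 0.2466 0.02  ]
 [0.5883 0.1562 0.02  ]
 [0.6313 0.2    0.02  ]
 [0.5419 0.2034 0.02  ]]
muffin right edge, bottom edge [[0.5859 0.173  0.045 ]
 [0.5621 0.1961 0.045 ]
 [0.6084 0.1954 0.045 ]]
jaws tips/base [[ 0.1085  0.0281  0.0323]
 [ 0.1086 -0.0252  0.0323]
 [ 0.0742  0.027   0.0323]
 [ 0.074  -0.025   0.0323]]
```

{"method": "step_arm", "body": {
  "plan": [
    [[1, 10, 0, 0, 57], [2, 25, 0, 0, 57], [3, 33, 0, 0, 57], [3, 33, 0, 0, 57], [3, 33, 0, 0, 57], [3, 33, 0, 0, 57]]
  ]
}}

```text
time: 6.5
tool_pos: [0.4941, 0.1955, 0.1244]
ee_rot: [3.141, 0.0, -0.0]
wrist_force: [0.0, -0.5, -0.9]
width: 0.0542
```

```bash
python3 - <<'E'
from h import *
s=snap('wrist','w4.png'); print(s['obs']['tool_pos'],s['obs']['ee_rot'],s['obs']['width'])
cv2.imwrite('pics/w4b.png',cv2.resize(s['frame'][:150,150:350,::-1],None,fx=4,fy=4,interpolation=cv2.INTER_CUBIC))
E
```

```text
[0.49414206 0.19549061 0.12441347] [ 3.14100464e+00  2.20691548e-04 -1.20526366e-04] 0.05418418114479424
```

View pics/w4b.png

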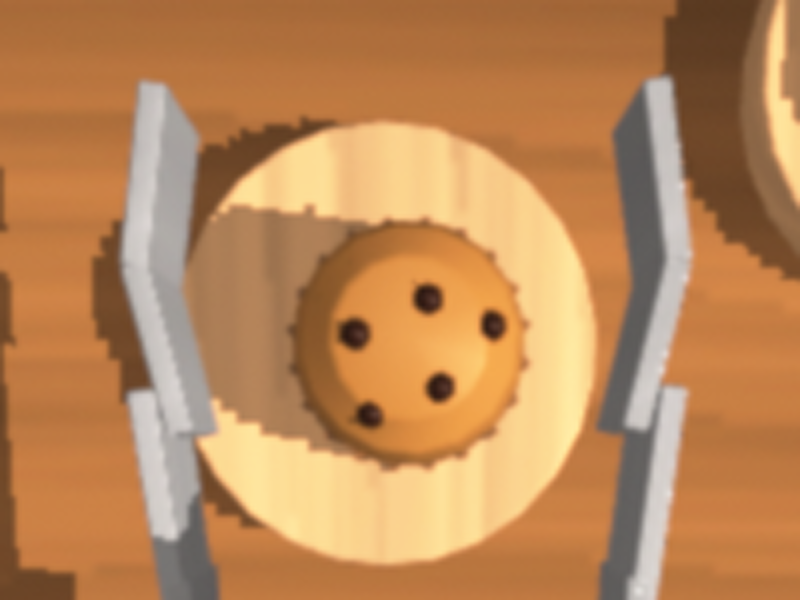

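The muffin is centred at crop (410,344), i.e. pixel (252.5,86). The jaw V apexes are at crop (125,260) and (688,258), mid pixel (251.6,64.8).

```bash
python3 - <<'E'
from h import *
s=snap('wrist'); p=s['obs']['tool_pos']; print(p)
c=lambda a:np.array(a)/4+[150,0]
print('muf',ray(s,c([[410,344],[291,344],[528,344],[410,220],[410,468]]),.052).round(4))
print('jaw apex top',ray(s,c([[125,260],[688,258],[145,80],[665,78],[200,435],[640,432]]),p[2]+.0323).round(4))
print('jaw bottom',ray(s,c([[183,290],[632,290]]),p[2]+.0103).round(4))
E
```

```text
[0.49414984 0.19535885 0.12443914]
muf [[0.5853 0.1963 0.052 ]
 [0.5854 0.2187 0.052 ]
 [0.5853 0.1741 0.052 ]
 [0.6071 0.1963 0.052 ]
 [0.5626 0.1963 0.052 ]]
jaw apex top [[0.5853 0.2272 0.1567]
 [0.5854 0.1661 0.1567]
 [0.603  0.2241 0.1567]
 [0.6031 0.1695 0.1567]
 [0.5669 0.2198 0.1567]
 [0.5672 0.1706 0.1567]]
jaw bottom [[0.5849 0.2247 0.1347]
 [0.5848 0.1685 0.1347]]
```

Jaws and muffin agree within about 0.3 mm, so I'll descend straight down.

{"method": "step_arm", "body": {
  "plan": [
    [[0, 0, -10, 0, 57], [0, 0, -30, 0, 57], [0, 0, -50, 0, 57], [0, 0, -68, 0, 57], [0, 0, -84, 0, 57], [0, 0, -97, 0, 57], [0, 0, -105, 0, 57], [0, 0, -108, 0, 57]]
  ]
}}

```text
time: 7.27
tool_pos: [0.4928, 0.1951, 0.0143]
ee_rot: [3.14, 0.004, -0.001]
wrist_force: [0.5, -0.9, -0.2]
width: 0.0537
```

{"method": "step_arm", "body": {
  "plan": [
    [[0, 0, 0, 0, 57], [0, 0, 0, 0, 57], [0, 0, 0, 0, 57]]
  ]
}}

```text
time: 7.52
tool_pos: [0.4951, 0.1959, 0.0176]
ee_rot: [-3.141, -0.002, -0.0]
wrist_force: [-0.3, 0.3, -0.8]
width: 0.0538
```

```bash
python3 - <<'E'
from h import *
s=snap('wrist','w5.png'); print(s['obs']['tool_pos'],s['obs']['ee_rot'],s['obs']['width'])
cv2.imwrite('pics/w5b.png',cv2.resize(s['frame'][:250,130:380,::-1],None,fx=2.4,fy=2.4,interpolation=cv2.INTER_CUBIC))
E
```

```text
[0.49507888 0.19592931 0.01762056] [-3.14112954e+00 -2.13276188e-03 -2.42254939e-04] 0.053763076175933566
```

View pics/w5b.png

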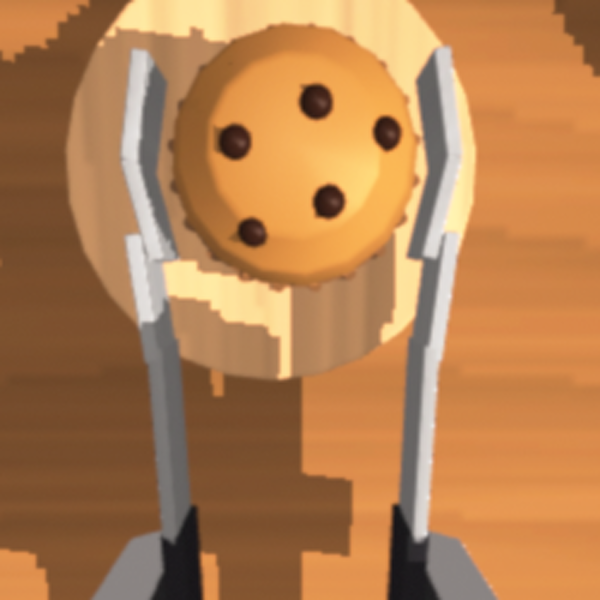

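The muffin sits centrally between the open jaws at (295,155), with the jaw mid column at about 291. Closing.

{"method": "step_arm", "body": {
  "plan": [
    [[0, 0, 0, 0, 55], [0, 0, 0, 0, 53], [0, 0, 0, 0, 51], [0, 0, 0, 0, 48], [0, 0, 0, 0, 42], [0, 0, 0, 0, 35], [0, 0, 0, 0, 35], [0, 0, 0, 0, 35]]
  ]
}}

```text
time: 8.23
tool_pos: [0.4944, 0.1958, 0.0167]
ee_rot: [-3.142, -0.0, -0.0]
wrist_force: [-0.5, 0.7, 0.5]
width: 0.0476
```

{"method": "step_arm", "body": {
  "plan": [
    [[0, 0, 0, 0, 35], [0, 0, 0, 0, 35], [0, 0, 0, 0, 35], [0, 0, 0, 0, 35]]
  ]
}}

```text
time: 8.57
tool_pos: [0.4944, 0.1958, 0.0167]
ee_rot: [-3.142, -0.001, -0.0]
wrist_force: [0.5, 0.3, 0.7]
width: 0.0475
```

{"method": "step_arm", "body": {
  "plan": [
    [[0, 0, 4, 0, 35], [0, 0, 10, 0, 35], [0, 0, 18, 0, 35], [0, 0, 28, 0, 35], [0, 0, 40, 0, 35], [0, 0, 52, 0, 35], [0, 0, 60, 0, 35], [0, 0, 60, 0, 35]]
  ]
}}

```text
time: 9.23
tool_pos: [0.4961, 0.1963, 0.0799]
ee_rot: [-3.14, -0.006, -0.0]
wrist_force: [0.1, -0.5, -1.4]
width: 0.0473
```

```bash
python3 - <<'E'
from h import *
s=snap('wrist','w6.png'); print(s['obs']['tool_pos'],s['obs']['ee_rot'],s['obs']['width'],s['obs']['wrist_force'])
t=snap('scene')
a=cv2.resize(s['frame'][:250,130:380],(480,480),interpolation=cv2.INTER_CUBIC)
b=cv2.resize(t['frame'][120:260,240:330],None,fx=480/140,fy=480/140,interpolation=cv2.INTER_CUBIC)
cv2.imwrite('pics/w6b.png',np.hstack([a,b])[:,:,::-1])
E
```

```text
[0.49610782 0.19631138 0.07991892] [-3.14010735e+00 -5.65403379e-03 -1.55527829e-04] 0.0473478226156608 [ 0.13151362 -0.45926772 -1.44452738]
```

View pics/w6b.png

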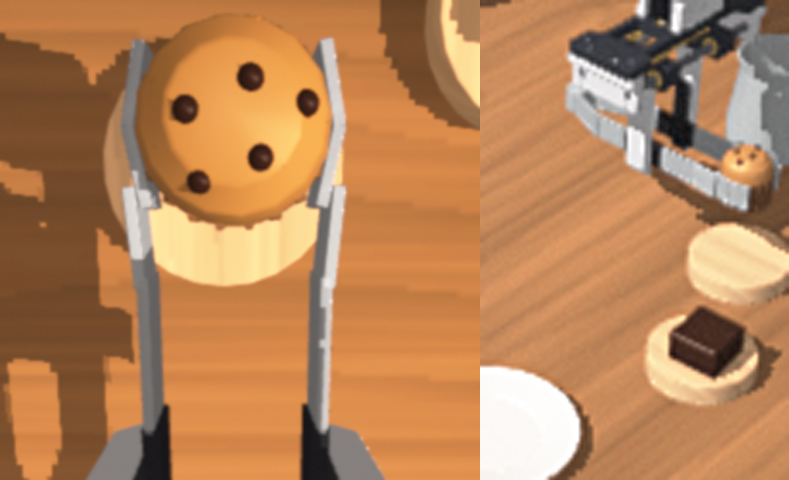

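The muffin is off its stand and upright in the jaws, and the brownie is undisturbed. Carrying it gently to the plate.

{"method": "step_arm", "body": {
  "plan": [
    [[0, 0, 10, 0, 35], [0, 0, 20, 0, 35], [0, -4, 28, 0, 35], [0, -12, 30, 0, 35], [-1, -24, 30, 0, 35], [-2, -40, 30, 0, 35], [-3, -58, 30, 0, 35], [-4, -78, 30, 0, 35]]
  ]
}}

```text
time: 10.0
tool_pos: [0.4895, 0.1162, 0.1061]
ee_rot: [3.141, 0.001, -0.0]
wrist_force: [-0.1, 0.7, -1.7]
width: 0.0477
```

{"method": "step_arm", "body": {
  "plan": [
    [[0, -22, 0, 0, 35], [-1, -44, 0, 0, 35], [-2, -66, 0, 0, 35], [-2, -88, 0, 0, 35], [-2, -110, 0, 0, 35], [-2, -130, 0, 0, 35], [-2, -148, 0, 0, 35], [-2, -164, 0, 0, 35]]
  ]
}}

```text
time: 10.67
tool_pos: [0.4872, -0.0486, 0.1061]
ee_rot: [3.141, 0.001, -0.002]
wrist_force: [0.3, -0.0, -0.7]
width: 0.0476
```

{"method": "step_arm", "body": {
  "plan": [
    [[0, -14, 0, 0, 35], [0, -26, 0, 0, 35], [0, -36, 0, 0, 35], [0, -44, 0, 0, 35], [0, -50, 0, 0, 35], [0, -53, 0, 0, 35], [0, -54, 0, 0, 35], [0, -54, 0, 0, 35]]
  ]
}}

```text
time: 11.33
tool_pos: [0.4882, -0.1001, 0.1065]
ee_rot: [-3.141, 0.0, 0.0]
wrist_force: [-0.3, -0.1, -2.1]
width: 0.0478
```

{"method": "step_arm", "body": {
  "plan": [
    [[0, 0, 0, 0, 35], [0, 0, 0, 0, 35], [0, 0, 0, 0, 35], [0, 0, 0, 0, 35]]
  ]
}}

```text
time: 11.67
tool_pos: [0.4882, -0.0999, 0.1066]
ee_rot: [3.142, -0.0, 0.0]
wrist_force: [0.0, 0.5, -1.2]
width: 0.0476
```

```bash
python3 - <<'E'
from h import *
s=snap('wrist','w7.png'); o=s['obs']; print(o['tool_pos'],o['ee_rot'],o['width'],o['wrist_force'])
f=s['frame']; hsv=cv2.cvtColor(f,cv2.COLOR_RGB2HSV)
t=snap('scene','s7.png'); 
a=cv2.resize(f[:300],(448,262),interpolation=cv2.INTER_AREA)
b=cv2.resize(t['frame'][100:340,180:400],(480,524),interpolation=cv2.INTER_CUBIC)
a=cv2.copyMakeBorder(f[:300,100:420],0,224,0,0,cv2.BORDER_CONSTANT)
cv2.imwrite('pics/w7b.png',np.hstack([a,b])[:,:,::-1])
E
```

```text
[ 0.48822152 -0.09991161  0.10655214] [ 3.14153708e+00 -8.30239942e-05  4.39131321e-04] 0.04761758555845701 [ 0.02062251  0.46375972 -1.24388658]
```

View pics/w7b.png

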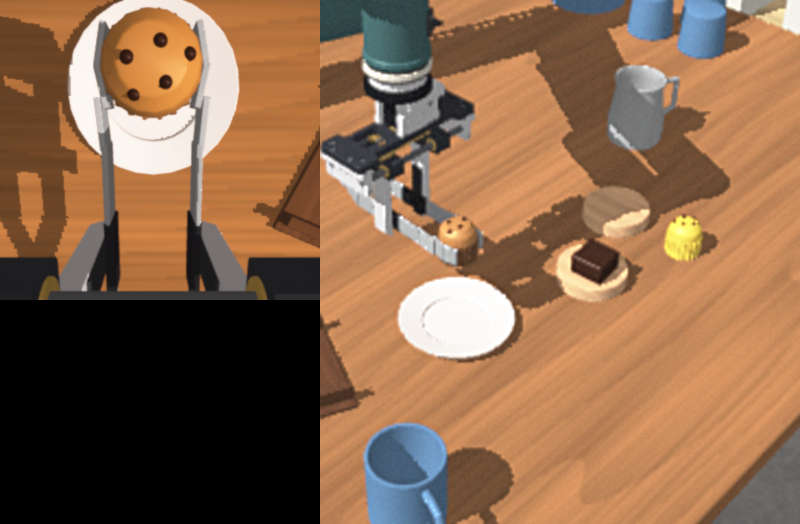

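The muffin is upright in the jaws above the plate. In the wrist view the plate spans columns 69–239 with its lower edge at row 174, and the muffin is at about (152,62). The brownie, mug and jug are in place. One numeric check of the centring.

```bash
python3 - <<'E'
from h import *
s=snap('wrist'); f=s['frame']; hsv=cv2.cvtColor(f,cv2.COLOR_RGB2HSV)
m=((hsv[:,:,1]<45)&(hsv[:,:,2]>175)).astype(np.uint8); m[185:]=0
pts=[]
for v in range(20,172,3):
    x=np.where(m[v,160:350])[0]+160
    if len(x): pts+= [(x[0],v),(x[-1],v)]
P=ray(s,np.array(pts,float),.014)[:,:2]
from scipy.optimize import least_squares
r=least_squares(lambda q:np.hypot(*(P-q).T)-.07,[.578,-.1],loss='soft_l1',f_scale=.001); print('plate',r.x,np.median(abs(r.fun)))
print('muffin',ray(s,[[252,62]],.142)); o=s['obs'];print(o['tool_pos'],abs(o['qvel']).max())
t=snap('top'); h=cv2.cvtColor(t['frame'],cv2.COLOR_RGB2HSV)
E
```

```text
plate [ 0.57844453 -0.09934574] 0.0013042614788131984
muffin [[ 0.58004391 -0.09886073  0.142     ]]
[ 0.48821881 -0.10004146  0.10653147] 0.0014981771168651806
```

The muffin is centred within 2 mm, its underside is about 110 mm above the counter, and the arm is still. Handing in.

```bash
python3 -c "
from bench import robot
print(robot.get_obs()['width']); print(robot.close_job())"
```

```text
0.04759897747411676
the job is handed in; nothing more can be done
None
```

I picked up the steel tongs, closed them on the brown muffin and carried it over the white plate. I handed the job in at about 12 s, still gripping the tongs. The gripper itself stayed about 9 cm behind the muffin throughout.

**Last checks:**
- **Position:** the muffin was 1.6 mm from the plate centre by the wrist camera.
- **Height:** its underside was about 110 mm above the counter, or about 96 mm above the plate rim. I worked this out from the arm's position at the grasp and did not measure it separately.
- **Grip:** the opening held steady at 47.6 mm, as expected with the muffin in the jaws, and the arm was at rest.
- **Surroundings:** in the last scene picture the muffin looked upright, and the brownie, mug and jug looked undisturbed. I did not re-measure their positions.

No check failed. The muffin stand's position differed by 3–4 mm between the top and wrist cameras. I relied on the wrist view, where the jaws and muffin lined up within about 0.3 mm before I went down to grip it.

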